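# Draw the spray wand and aim it at the rosette of a leaning clay tile

### The arm

A 7-joint arm with a two-finger parallel gripper is mounted at the origin on the work surface. World frame = base frame: x ahead of the robot, y to its left, z up, the work surface at z = 0. Lengths are in mm, angles in rad, forces in N, time in s.
With the tool pointing down it reaches from about 400 to 925 mm from the base axis. Payload 5.6 kg.
Tool frame: the origin (TCP) lies midway between the tips of the shut fingers; the grasp point (between the pads) lies 19 mm behind it (robot.grip_point_offset is the z of the grasp point in the tool frame, in mm); z points along the fingers, y is the line along which they close (so a half turn about z gives the same grasp; the last joint's range is limited). The gripper opens to 85 mm and grips with 20 to 120 N. Pads are 22 mm wide; open, the fingers measure 114 mm over their backs; the gripper's body (76 mm by 85 mm) begins 54 mm behind the grasp point. The pads swing forward as they close: fully open they stand 13 mm farther back than shut.
Start: joints at [1.061, 0.468, -0.012, 1.603, 0.006, 1.071, -0.056], TCP at [292.483, -580.485, 231.29] pointing down, gripper open.
Joint ranges: [-2.53, 2.53], [-0.31, 2.02], [-1.57, 1.55], [0.28, 2.44], [-1.29, 4.43], [0.15, 1.84], [-2.92, 2.92]. Speed limits (rad/s): [2.57, 2.57, 3.14, 3.14, 3.14, 3.14, 3.14].

### API

Orientations are given as a unit quaternion [x, y, z, w].
In Python, from plant import robot, cams, ticket gives the robot as it stands.
- The arm moves only by the tool servo_tool, never from a script. Its argument "moves" is a list of rows, each a list of 3 entries, a list of its own where there are three numbers: the shift along the world's x, y, z in units of 0.75 m (1.0 is 0.75 m), then the turn about the world's z in units of 2 rad (1.0 is 2 rad), then the opening, from -1 (shut) to 1 (fully open), so that 0 is half open. A call has 1 to 5 rows; each row is the pose to reach, as a shift and turn from the pose commanded when the call began; what a row does not reach only later rows make up. A row lasts 1/8 s, in which the tool goes at most 62.5 mm and 10.7 degrees, less where a joint would pass 70% of its speed; a pose out of reach is approached as far as the arm can. A call with a number of a shift or a turn outside -1 to 1 is refused whole. A call with a gripper value outside its range is refused whole. The fingers move at their own pace and stop on an object; the grip force is fixed at half the most. Time passes only in rows, so rows that repeat a pose let the fingers close. It gives the time, the measured TCP pose, the force, the opening and the grip force at its end, in the units of the state.
- robot.read_state(): the state, without advancing time (a new reading comes with each control period).
- cams.read_camera(name): name is "scene" or "side" or "wrist"; returns a dict with "frame" (384x512x3 uint8, blue, green, red), "K" (3x3 intrinsics, pixels), "world_to_cam" (4x4, takes a point from world to camera coordinates); the wrist camera has in their place "T_tool_cam" (4x4, takes a point from camera to tool coordinates, whose origin is the TCP and whose axes are the flange's). Camera axes: x right, y down, z forward; pixel columns grow to the right and rows downward; lengths in mm; the calibration is good to about 2 mm. The wrist camera is an equidistant fisheye: a pixel r from the principal point sees the ray r / f radians off the axis. A picture is of the moment at which its call begins: read the wrist's pose just before it. There is no depth.
- ticket.sign_off(): hands the job in; it is judged then, once.
The state is a dict: "time": time; "q": joint angles; "joint_vel": joint speeds; "effort": joint torques, N m; "ee_pos": TCP position; "orientation": TCP orientation; "ft_force": force on the tool from outside, world axes, zero at the start; "moment": the same for the moment, N m; "grip_width": opening from 0.0 (shut) to 1.0 (fully open); "grip_force": force on a finger pad.
Only numpy, scipy, OpenCV 4.12 (cv2) and the standard library are available. Lean on these libraries where they do the work, as an engineer would, in place of code of your own. Each camera call takes 0.05 s, during which the arm holds its last target. There are 200 camera calls.

### The job

Draw the spray wand (the one with the slim metal lance and the box-shaped grey handle) straight up out of the tool rack, tip it over and point its nozzle squarely at the rosette in the relief of the clay tile leaning on the easel, with the nozzle about 10 cm from the rosette, ready to mist it. The program finishes while holding the wand there, raised and steady: do not put it down or let go. Do not touch the soft tile, and leave the other tools in the rack and everything else on the table where they are.

Things in the scene. Friction and masses are not known exactly. Their poses are not given: they have to be found in the camera images.
- wand: Spray wand, 175 mm, loose, nozzle-down in one of the rack's holes (which one varies). Origin at the nozzle tip, z from nozzle to butt: it sprays along -z. Nozzle 18 mm thick, 22 mm long; lance 12 mm thick up to 100 mm; box handle from 100 to 175 mm, 26 mm along x (grip across it), 36 mm along y, black lever on +y. About 220 g, balance about 125 mm from the tip.
- wand_grip (a point): Centre of the wand's handle, 137.5 mm from the nozzle tip and half-way up the handle; axes as the wand's.
- wand_nozzle (a point): The nozzle tip of the wand; axes as the wand's.
- rack: Plywood tool rack, fixed; origin on the table under its centre. Top plate 80 (x) by 290 mm (y), its top 116 mm above the table; 314 mm long with end panels. Square 25 mm holes at y = -95, 0, +95 mm. Tools rest by their shoulders on the plate, shafts hanging in the holes; the wand's handle sits on the plate and its lance hangs 100 mm below, so it must rise 100 mm to come clear.
- beater_mid (a point): Middle of the paddle of a wooden clay beater standing in another hole of the rack (flat paddle 14 x 44 x 52 mm on a 40 mm round collar, top 62 mm above the rack's plate). Leave it in place.
- brush_mid (a point): Middle of the ferrule of a mop brush standing in another hole of the rack, bristles up (30 mm thick head, 40 mm round collar, top 67 mm above the rack's plate). Leave it in place.
- easel: Plywood tile easel fixed to the table, origin on the table under the tile's middle; base 190 x 190 x 12 mm; it leans the tile at 35 degrees from level, its face looking up and along the easel's -x axis.
- tile: Soft clay relief tile, 150 x 150 x 14 mm, fixed on the easel at 35 degrees from level. Origin at the centre of its back face; z is the outward normal of its face, x points up the slope. A rim 5 mm high runs along its edges. Not to be touched.
- rosette (a point): Centre of the front of the rosette, the round flower relief (47 mm across, 12 mm proud) of the tile, 20 mm up the slope from the tile's middle; z axis is the outward normal of the tile's face (tilted 35 degrees from vertical).
- cup: Bisque cup, 80 mm across, 85 mm high, loose; origin under its middle. Bystander.
- jar: White glaze jar with lid, 72 mm across, 100 mm high, loose; origin under its middle. Bystander.
- sprayer: Trigger spray bottle, 84 mm across, 195 mm high, loose; origin under its middle. Bystander, not the spray wand.
- phone: Phone lying flat, 148 x 72 x 9 mm, loose; origin under its middle. Bystander.
- rib: Dark wooden potter's rib lying flat, 110 x 55 x 6 mm, loose; origin under its middle. Bystander.
Mind the look-alikes: they are no part of the job. There is more than one size of the wand; the one meant has the size given above.

How it is judged (in metres and radians):
On the way:
1. the wand is drawn out of the rack: held in the fingers, still near upright (within 20 degrees), the nozzle above the rack's plate (height (world z) of wand_nozzle above 0.122 m and angle between wand's own z axis and vertical below 0.35 rad and contact force between wand and the fingers above 1 N and contact force between wand and rack below 0.1 N), for 0.1 s.
At the end, for the whole second after the job is handed in: Wand held by the fingers alone, steady, nozzle over 120 mm up and 60 to 140 mm from the rosette; spray axis within 16 mm of its centre (along wand x and y) and within 15 degrees of square to the tile. Rack tools within 25 mm, table things within 30 mm of their starts (x of rosette in the frame of wand between -0.016 and 0.016 m and y of rosette in the frame of wand between -0.016 and 0.016 m and z of rosette in the frame of wand between -0.14 and -0.06 m and angle between the z axis of wand and the z axis of rosette, either way round below 0.26 rad and height (world z) of wand_nozzle above 0.12 m and contact force between wand and the fingers above 1 N and linear speed of wand below 0.015 m/s and angular speed of wand below 0.1 rad/s and contact force between wand and rack below 0.1 N and contact force between wand and easel below 0.1 N and distance of each of beater_mid, brush_mid from where it was at the start of the episode below 0.025 m and distance of each of cup, jar, sprayer, phone, rib from where it was at the start of the episode below 0.03 m); the arm keeps its last pose, push and grip.
It fails at once if the soft clay tile is touched (contact force between tile and anything else above 0.5 N).
It fails at once if another tool of the rack is disturbed (moved over 25 mm) (distance of any of beater_mid, brush_mid from where it was at the start of the episode above 0.025 m).
It fails at once if a bystander on the table is moved over 30 mm (distance of any of cup, jar, sprayer, phone, rib from where it was at the start of the episode above 0.03 m).
It also fails if it takes over 40 s, if anything falls off the work surface, if the arm or the gripper's body presses on something with over 40 N, if the wrist force passes 120 N, or if a joint passes its speed limit or range.

## Working session

There is one attempt and no reset: what is moved stays moved. The work goes in short steps, Python scripts to look and compute and a tool call to move; the robot and the scene stay as the last step left them, time stands still between calls to the robot, and variables do not carry over. Pictures are saved under pics/ and viewed, at most 10 in all, crops included, and the job is handed in when it is done.

Besides the shell and the picture viewer there is one more tool, called as name(argument=value, ...) on one line, values as JSON. servo_tool: Moves the arm, as the interface text tells. Its arguments: {"type":"object","properties":{"moves":{"type":"array"}},"required":["moves"]}

```bash
ls; mkdir -p pics
cat > h.py <<'E'
import numpy as np, cv2
from plant import robot, cams, ticket
from scipy.spatial.transform import Rotation as R
def ray(c,u,v):
    M=c["world_to_cam"]; d=M[:3,:3].T@np.linalg.solve(c["K"],[u,v,1.]); o=-M[:3,:3].T@M[:3,3]
    return o,d/np.linalg.norm(d)
def plane(c,u,v,z):
    o,d=ray(c,u,v); return o+d*(z-o[2])/d[2]
def tri(c1,p1,c2,p2):
    A=[];b=[]
    M=np.zeros((3,3));r=np.zeros(3)
    for c,p in((c1,p1),(c2,p2)):
        o,d=ray(c,*p);P=np.eye(3)-np.outer(d,d);M+=P;r+=P@o
    return np.linalg.solve(M,r)
def proj(c,X):
    p=c["K"]@(c["world_to_cam"]@np.r_[X,1.])[:3]; return p[:2]/p[2]
E
python3 - <<'E'
from h import *
import pickle
d={}
for n in("scene","side"):
    c=cams.read_camera(n); d[n]={k:np.array(v) for k,v in c.items()}; print(n,-np.array(c["world_to_cam"])[:3,:3].T@np.array(c["world_to_cam"])[:3,3])
    cv2.imwrite(f"pics/{n}.png",cv2.resize(c["frame"],None,fx=1.5,fy=1.5))
pickle.dump(d,open("d.pkl","wb"))
s=robot.read_state();print(s)
print(R.from_quat(s["orientation"]).as_matrix().round(3))
E
```

```text
pics
scene [1178.16216268  612.24610643  916.6418992 ]
side [-112.73755131  798.39277054  712.93933607]
{'time': 0.1, 'q': array([ 1.06100229,  0.46832856, -0.01161827,  1.60352627,  0.00599239,
        1.07143335, -0.05631346]), 'joint_vel': array([-0.00177823, -0.00048068,  0.00038952, -0.00200529,  0.00128546,
        0.00049159, -0.00046371]), 'effort': array([ 1.31656103e-03, -5.33512831e+01,  2.14090082e-02, -2.51963478e+01,
        1.15012826e-02,  4.37386305e-03,  1.00318780e-05]), 'ee_pos': array([ 292.23712898, -580.02737647,  230.41018513]), 'orientation': array([ 9.72893839e-01,  2.31250705e-01, -2.42717765e-04, -7.94158884e-04]), 'ft_force': array([ 0.01796462,  0.27333314, -0.57149861]), 'moment': array([-0.00373564, -0.00886637, -0.00731999]), 'grip_force': 0.0, 'grip_width': 1.0014315680945347}
[[ 0.893  0.45  -0.001]
 [ 0.45  -0.893  0.001]
 [-0.    -0.002 -1.   ]]
```

View pics/scene.png

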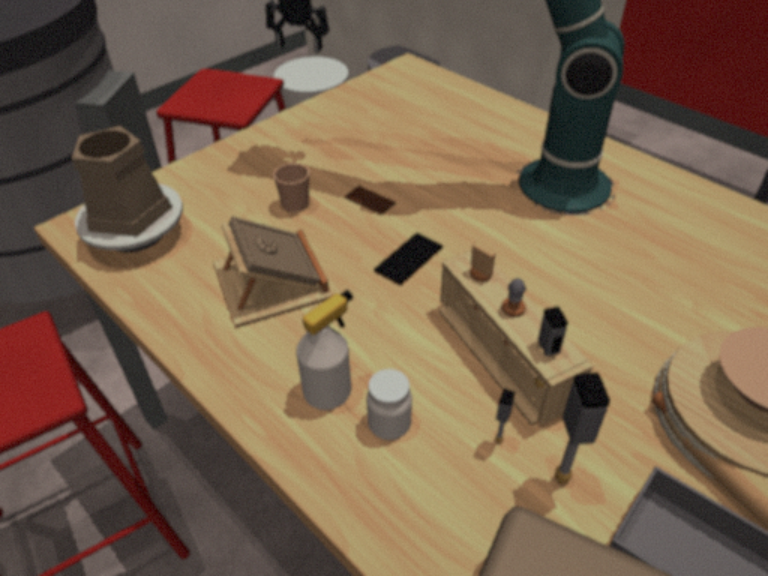

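View pics/side.png

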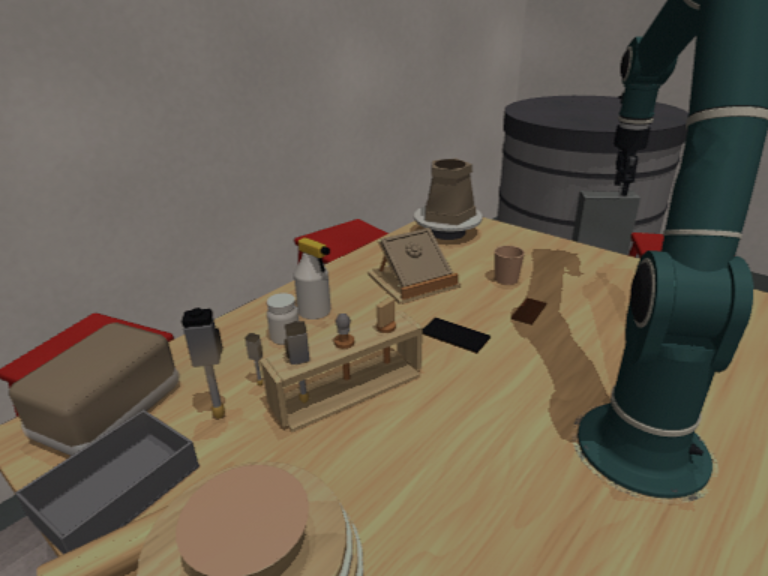

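Candidates (scene-picture pixels): box-handled wand in the rack (552,332), a small one (505,405) and a large one (585,410) standing on the table. Only the first stands in a rack hole at the described size; I confirm in an enlarged crop.

Run:
```python
from h import *
import pickle
d=pickle.load(open("d.pkl","rb"))
def crop(n,x,y,w=100,h=75):
    f=cv2.resize(d[n]["frame"][y:y+h,x:x+w],(400,300),interpolation=cv2.INTER_CUBIC)
    for i in range(0,w,20): cv2.putText(f,str(x+i),(i*4,8),0,.3,(0,0,255));cv2.line(f,(i*4,8),(i*4,14),(0,0,255))
    for j in range(0,h,15): cv2.putText(f,str(y+j),(0,j*4+4),0,.3,(255,0,0));cv2.line(f,(18,j*4),(24,j*4),(255,0,0))
    return f
im=np.vstack([np.hstack([crop("scene",300,190),crop("side",175,205)]),np.hstack([crop("scene",140,140),crop("side",235,145)])])
cv2.imwrite("pics/c1.png",im)
```

```text
(no output)
```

View pics/c1.png

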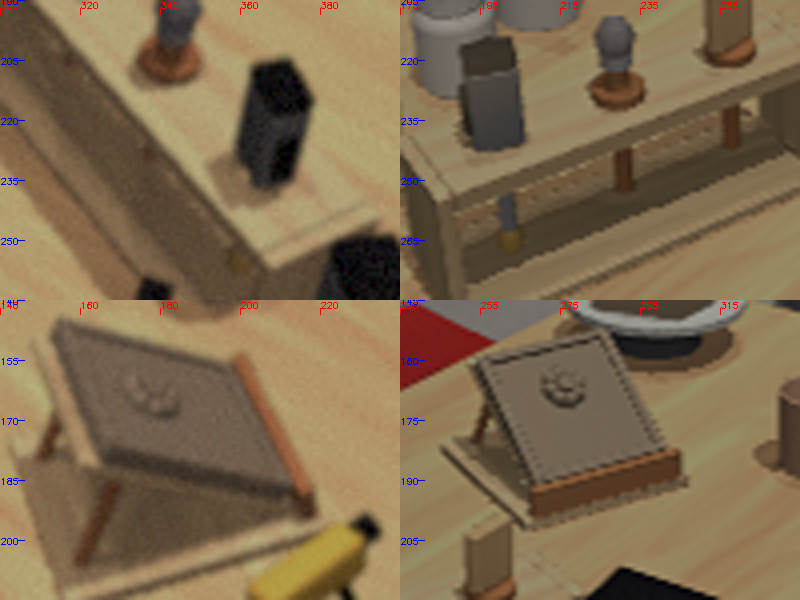

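The crop confirms it: the wand with box handle and slim lance sits in the +y hole of the rack (scene 370,211; side 197,219), black lever to the +x/+y side. Next I triangulate wand, rack and tile.

Run:
```python
from h import *
import pickle
np.set_printoptions(precision=1,suppress=True)
d=pickle.load(open("d.pkl","rb"));a,b=d["scene"],d["side"]
print("wand top",tri(a,(370.5,210.5),b,(197.4,219)),plane(a,370.5,210.5,191),plane(b,197.4,219,191))
for p in((363,205.5),(373,205),(378,214.5),(368,217)): print(" sc",plane(a,*p,191))
for p in((190.5,216),(202.5,214.5),(205,222),(191.7,223.7)): print(" si",plane(b,*p,191))
print("rack", plane(a,367,257,116),plane(a,394.5,242,116),plane(b,185,255,116),plane(b,175,246,116))
print("collars brush",plane(a,342,206,118),plane(b,229,228,118),"beater",plane(b,257,218,118))
BL,BR,TL,TR=[tri(a,p,b,q) for p,q in(((218,188),(268,191)),((199.5,155),(301,182.5)),((165,180.5),(253.7,160)),((153.7,145.5),(286,153.7)))]
print(BL,BR,TL,TR)
x=TL+TR-BL-BR;y=TL+BL-TR-BR;print(np.linalg.norm(x)/2,np.linalg.norm(y)/2)
x/=np.linalg.norm(x);n=np.cross(x,y);n/=np.linalg.norm(n);print("up",x,"n",n,"tilt",np.degrees(np.arccos(n[2])),"az n",np.degrees(np.arctan2(n[1],n[0])), "az -x", np.degrees(np.arctan2(-x[1],-x[0])),"az y",np.degrees(np.arctan2(y[1],y[0])))
print("mid",(BL+BR+TL+TR)/4,"ros",tri(a,(178,163.7),b,(275.5,166.3)))
```

```text
wand top [528.3 307.7 184.8] [533.9 310.5 191. ] [520.9 313.2 191. ]
 sc [533.  289.6 191. ]
 sc [515.8 304.8 191. ]
 sc [532.4 329.3 191. ]
 sc [554.1 317.9 191. ]
 si [546.4 315.3 191. ]
 si [526.7 290.  191. ]
 si [494.8 310.  191. ]
 si [515.9 337.  191. ]
rack [590.9 355.5 116. ] [511.1 375.5 116. ] [509.4 376.  116. ] [560.  368.9 116. ]
collars brush [506.  221.1 118. ] [502.9 218.6 118. ] beater [473.6 128.6 118. ]
[ 631.9 -115.2   43.6] [ 577.9 -262.3   41.5] [ 757.4 -180.   114.3] [ 695.1 -318.2  115.4]
153.61024499566065 154.05820868066672
up [ 0.8 -0.4  0.5] n [-0.4  0.2  0.9] tilt 28.169145916737744 az n 158.18840469807094 az -x 153.55938404611467 az y 67.82079808746414
mid [ 665.6 -218.9   78.7] ros [ 680.4 -226.6   94.1]
```

servo_tool(moves=[[[0, 0, 0.09], 0, 1], [[0.05, 0.1, 0.1], 0, 1], [[0.1, 0.33, 0.1], 0.05, 1], [[0.1, 0.33, 0.1], 0.1, 1], [[0.1, 0.33, 0.1], 0.1, 1]])

```text
time: 0.72
ee_pos: [365.1, -340.9, 305.9]
orientation: [0.945, 0.328, -0.0, -0.0]
ft_force: [0.3, -0.1, 0.6]
grip_width: 1.002
grip_force: 0.0
```

servo_tool(moves=[[[0.1, 0.4, 0], 0.12, 1], [[0.1, 0.4, 0], 0.12, 1], [[0.1, 0.4, 0], 0.12, 1], [[0.1, 0.4, 0], 0.12, 1], [[0.1, 0.4, 0], 0.12, 1]])

```text
time: 1.35
ee_pos: [439.9, -41.1, 306.2]
orientation: [0.899, 0.438, 0.0, 0.0]
ft_force: [0.7, -0.9, -0.7]
grip_width: 0.998
grip_force: 0.0
```

Run:
```python
from h import *
import pickle
d=pickle.load(open("d.pkl","rb"));a=d["scene"]
print("small",plane(a,333,293,0),"big",plane(a,375,318,0))
c=cams.read_camera("wrist");print(c["T_tool_cam"],c["K"])
print(robot.read_state()["ee_pos"])
```

```text
small [650.97407594 322.56555488   0.        ] big [635.36340252 430.8504759    0.        ]
[[ 6.09635196e-04 -9.47597600e-01 -3.19465830e-01  8.34491379e+01]
 [ 9.99999369e-01  2.76141104e-04  1.08920620e-03  5.80983702e-01]
 [-9.43911538e-04 -3.19466292e-01  9.47597170e-01 -1.43600386e+02]
 [ 0.00000000e+00  0.00000000e+00  0.00000000e+00  1.00000000e+00]] [[297.31863964   0.         256.99830189]
 [  0.         297.31863964 195.79104062]
 [  0.           0.           1.        ]]
[441.26551555 -32.79662957 306.5835206 ]
```

servo_tool(moves=[[[0.118, 0.456, 0], 0, 1], [[0.118, 0.456, 0], 0, 1], [[0.118, 0.456, 0], 0, 1], [[0.118, 0.456, 0], 0, 1], [[0.118, 0.456, 0], 0, 1]])

```text
time: 2.02
ee_pos: [518.8, 260.6, 305.7]
orientation: [0.899, 0.438, -0.0, 0.0]
ft_force: [1.0, -0.7, 0.8]
grip_width: 1.001
grip_force: 0.0
```

servo_tool(moves=[[[0.008, 0.04, 0], 0, 1], [[0.008, 0.04, 0], 0, 1], [[0.008, 0.04, 0], 0, 1]])

```text
time: 2.4
ee_pos: [524.3, 288.2, 305.5]
orientation: [0.899, 0.438, -0.001, 0.0]
ft_force: [-0.7, -0.8, 0.1]
grip_width: 0.995
grip_force: 0.0
```

Run:
```python
from h import *
s=robot.read_state();c=cams.read_camera("wrist");print(s["ee_pos"],s["orientation"],s["q"].round(2))
np.savez("w1.npz",p=s["ee_pos"],o=s["orientation"],T=c["T_tool_cam"],K=c["K"],f=c["frame"])
f=cv2.resize(c["frame"],(768,576))
cv2.imwrite("pics/w1.png",f)
```

```text
[524.30512059 288.16117546 305.53726201] [ 8.99145652e-01  4.37648783e-01 -6.78508130e-04  4.21686757e-04] [-0.06  0.4  -0.66  1.62  0.26  1.21 -1.44]
```

View pics/w1.png

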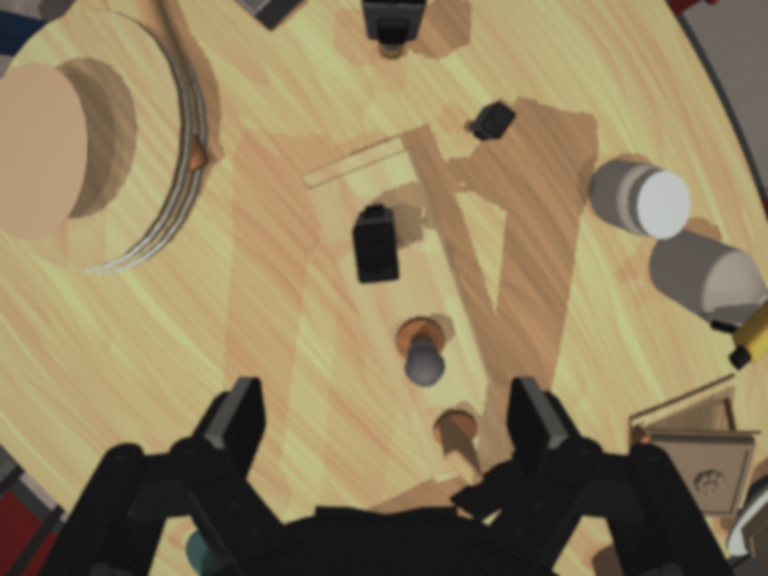

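```bash
cat >> h.py <<'E'
def fish(w,u,v,z):
    K=w["K"];x,y=(u-K[0,2])/K[0,0],(v-K[1,2])/K[1,1];r=np.hypot(x,y)
    d=np.array([np.sin(r)*x/r,np.sin(r)*y/r,np.cos(r)])
    Rw=R.from_quat(w["o"]).as_matrix();T=w["T"]
    o=Rw@T[:3,3]+w["p"];d=Rw@T[:3,:3]@d
    return o+d*(z-o[2])/d[2]
E
python3 - <<'E'
from h import *
np.set_printoptions(precision=1,suppress=True)
w=np.load("w1.npz");g=lambda u,v,z:fish(w,u/1.5,v/1.5,z)
P=[g(*p,191) for p in((355,227),(393,223),(398,278),(358,282))];print(*P,sum(P)/4)
for p,q in((0,1),(1,2),(2,3),(3,0)):
    v=P[q]-P[p];print(np.linalg.norm(v),np.degrees(np.arctan2(v[1],v[0])))
A,B=g(303,180,116),g(403,138,116);print("rack end",A,B,np.degrees(np.arctan2(*(A-B)[1::-1])),np.linalg.norm(A-B))
print("brush collar",g(420,338,118),"beater collar",g(455,425,118),"small wand top",g(495,118,90), "big top",g(392,30,150))
E
```

```text
[534.1 328.2 191. ] [553.  316.3 191. ] [534.8 287.9 191. ] [514.2 300.8 191. ] [534.  308.3 191. ]
22.388217080710124 -32.10337602335774
33.76327357097704 -122.67355241921587
24.354726769029806 147.86862748794795
33.82815130638093 53.993800075099934
rack end [513.9 373.4 116. ] [591.4 351.4 116. ] 164.17903117079942 80.55467204052042
brush collar [506.1 217.7 118. ] beater collar [479.6 127.  118. ] small wand top [662.4 320.6  90. ] big top [629.9 414.6 150. ]
```

servo_tool(moves=[[[0.013, 0.027, 0], 0.04, 1], [[0.013, 0.027, -0.07], 0.04, 1], [[0.013, 0.027, -0.15], 0.04, 1], [[0.013, 0.027, -0.2], 0.04, 1], [[0.013, 0.027, -0.228], 0.04, 1]])

```text
time: 3.08
ee_pos: [533.9, 307.3, 133.3]
orientation: [0.881, 0.473, -0.001, 0.001]
ft_force: [0.4, -0.2, 0.4]
grip_width: 1.0
grip_force: 0.0
```

servo_tool(moves=[[[0, 0, 0], 0, 1], [[0, 0, 0], 0, 0], [[0, 0, 0], 0, -1], [[0, 0, 0], 0, -1], [[0, 0, 0], 0, -1]])

```text
time: 3.7
ee_pos: [534.3, 310.0, 136.2]
orientation: [0.881, 0.474, 0.001, 0.0]
ft_force: [-1.5, -0.4, 3.6]
grip_width: 0.296
grip_force: 58.7
```

servo_tool(moves=[[[0, 0, 0], 0, -1], [[0, 0, 0], 0, -1], [[0, 0, 0], 0, -1]])

```text
time: 4.08
ee_pos: [534.3, 310.0, 136.1]
orientation: [0.881, 0.474, 0.001, 0.0]
ft_force: [-1.6, -1.4, 6.9]
grip_width: 0.299
grip_force: 58.8
```

servo_tool(moves=[[[0, 0, 0.03], 0, -1], [[0, 0, 0.07], 0, -1], [[0, 0, 0.11], 0, -1], [[0, 0, 0.15], 0, -1], [[0, 0, 0.18], 0, -1]])

```text
time: 4.7
ee_pos: [533.9, 309.4, 270.7]
orientation: [0.881, 0.474, -0.0, 0.0]
ft_force: [0.6, -1.0, -2.2]
grip_width: 0.302
grip_force: 59.1
```

servo_tool(moves=[[[0, 0, 0], 0, -1], [[0, 0, 0], 0, -1], [[0, 0, 0], 0, -1]])

```text
time: 5.08
ee_pos: [533.4, 309.1, 268.5]
orientation: [0.881, 0.474, -0.001, 0.0]
ft_force: [0.3, -0.3, -2.4]
grip_width: 0.298
grip_force: 59.3
```

Run:
```python
from h import *
fs=[]
for n,x,y in(("scene",300,130),("side",140,170)):
    f=cams.read_camera(n)["frame"][y:y+120,x:x+100] ; fs.append(cv2.resize(f,(400,480)))
cv2.imwrite("pics/l.png",np.hstack(fs))
s=robot.read_state();print(s["ee_pos"],s["q"].round(2),s["ft_force"],s["time"])
```

```text
[533.64663447 309.34033304 268.97817139] [-0.1   0.47 -0.66  1.61  0.31  1.17 -1.41] [ 0.73818617 -0.46057311 -1.78180404] 5.175
```

View pics/l.png

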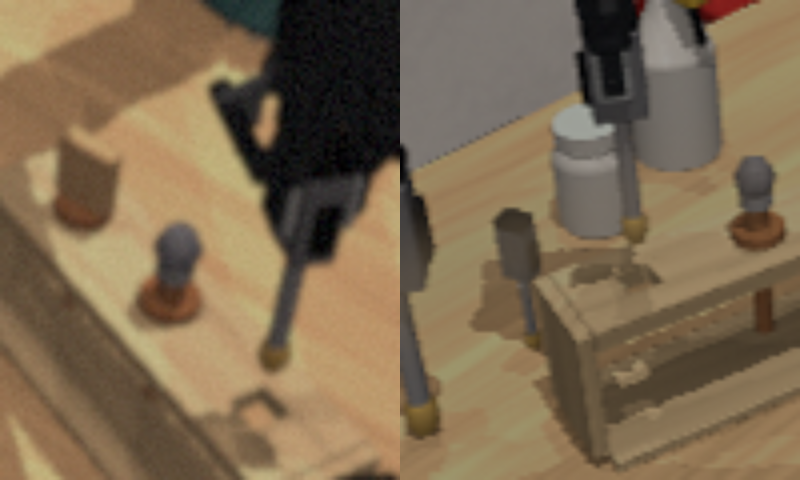

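servo_tool(moves=[[[0.009, 0.109, 0], 0.05, -1], [[0.009, 0.109, 0], 0.154, -1], [[0.009, 0.109, 0], 0.154, -1], [[0.009, 0.109, -0.07], 0.154, -1], [[0.009, 0.109, -0.129], 0.154, -1]])

```text
time: 5.8
ee_pos: [541.4, 389.2, 171.7]
orientation: [0.799, 0.601, -0.0, 0.001]
ft_force: [0.0, -0.3, -3.1]
grip_width: 0.3
grip_force: 59.4
```

servo_tool(moves=[[[0, 0, 0], 0, -1], [[-0.006, -0.02, 0], 0, -1], [[-0.01, -0.034, 0], 0, -1], [[-0.012, -0.043, 0], 0, -1], [[-0.014, -0.05, 0], 0, -1]])

```text
time: 6.42
ee_pos: [531.4, 357.0, 177.0]
orientation: [0.798, 0.603, 0.005, -0.002]
ft_force: [0.3, 6.4, -4.2]
grip_width: 0.301
grip_force: 59.5
```

servo_tool(moves=[[[-0.003, -0.01, 0], 0, -1], [[-0.006, -0.02, 0], 0, -1], [[-0.008, -0.03, 0], 0, -1], [[-0.011, -0.04, 0], 0, -1], [[-0.013, -0.046, 0], 0, -1]])

```text
time: 7.05
ee_pos: [522.4, 322.6, 177.6]
orientation: [0.798, 0.603, 0.006, -0.001]
ft_force: [1.4, 8.2, -2.3]
grip_width: 0.296
grip_force: 59.9
```

Run:
```python
from h import *
fs=[]
for n,x,y in(("scene",330,170),("side",120,170)):
    f=cams.read_camera(n)["frame"][y:y+120,x:x+100] ; fs.append(cv2.resize(f,(400,480)))
cv2.imwrite("pics/t.png",np.hstack(fs))
```

```text
(no output)
```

View pics/t.png

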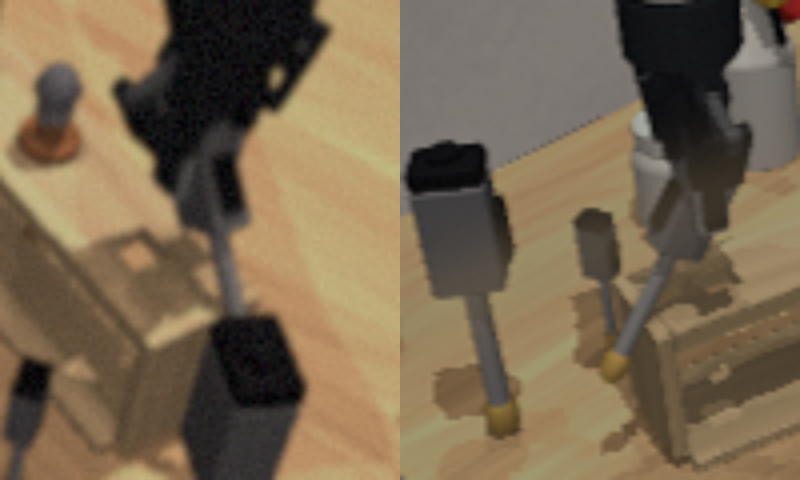

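```bash
cat >> h.py <<'E'
def onplane(c,p,q,n):
    o,d=ray(c,*p); return o+d*(n@(q-o))/(n@d)
E
python3 - <<'E'
from h import *
s=robot.read_state();Rm=R.from_quat(s["orientation"]).as_matrix();g=s["ee_pos"]-19*Rm[:,2]
b=cams.read_camera("side");n=Rm[:,1]
print(s["ee_pos"],g,np.degrees(np.arctan2(*Rm[1::-1,0])))
N=onplane(b,(173.75,261.25),g,n);L=onplane(b,(188,235.5),g,n)
for A,B in((g,N),(L,N)):
    v=A-B;print(N,np.linalg.norm(v),np.degrees(np.arctan2(-v@Rm[:,0],v[2])))
E
```

```text
[522.30088453 321.68713002 177.8602102 ] [522.15999326 321.56327709 196.85928413] 74.15131993482709
[542.63552555 391.52625215  87.16300462] 131.70929747050255 33.272884096564724
[542.63552555 391.52625215  87.16300462] 80.94470919715998 37.07358693294247
```

servo_tool(moves=[[[0.002, 0.008, 0.003], 0, -1], [[0.005, 0.018, 0.05], 0, -1], [[0.005, 0.018, 0.12], 0, -1], [[0.005, 0.018, 0.19], 0, -1], [[0.005, 0.018, 0.216], 0, -1]])

```text
time: 7.82
ee_pos: [524.8, 332.5, 338.5]
orientation: [0.798, 0.603, 0.001, 0.001]
ft_force: [-0.7, -0.5, -2.9]
grip_width: 0.296
grip_force: 60.1
```

servo_tool(moves=[[[0.01, -0.07, 0], -0.05, -1], [[0.015, -0.14, 0], -0.14, -1], [[0.02, -0.21, 0], -0.23, -1], [[0.02, -0.28, 0], -0.32, -1], [[0.02, -0.35, 0], -0.4, -1]])

```text
time: 8.45
ee_pos: [537.9, 67.4, 333.8]
orientation: [0.97, 0.242, -0.002, 0.0]
ft_force: [0.9, -0.5, -2.5]
grip_width: 0.298
grip_force: 60.0
```

Run:
```python
from h import *
s=robot.read_state();Rm=R.from_quat(s["orientation"]).as_matrix()
print(s["ee_pos"],s["q"].round(2),np.degrees(np.arctan2(*Rm[1::-1,0])))
```

```text
[537.87023959  67.44892399 333.82491694] [ 0.29  0.25 -0.57  1.71  0.14  1.22 -1.4 ] 27.97250904008527
```

servo_tool(moves=[[[0, -0.08, 0], -0.09, -1], [[0, -0.16, 0], -0.18, -1], [[0.005, -0.23, -0.01], -0.27, -1], [[0.009, -0.29, -0.02], -0.36, -1], [[0.009, -0.303, -0.032], -0.44, -1]])

```text
time: 9.07
ee_pos: [543.8, -161.9, 309.2]
orientation: [0.98, -0.198, -0.002, 0.001]
ft_force: [0.3, 1.1, -2.7]
grip_width: 0.303
grip_force: 60.0
```

servo_tool(moves=[[[0, 0, 0], -0.018, -1], [[0, 0, 0], -0.018, -1], [[0, 0, 0], -0.018, -1]])

```text
time: 9.45
ee_pos: [546.1, -155.7, 311.7]
orientation: [0.978, -0.207, 0.0, -0.0]
ft_force: [-0.5, -0.2, -2.8]
grip_width: 0.297
grip_force: 59.9
```

Run:
```python
from h import *
import pickle
s=robot.read_state();Rm=R.from_quat(s["orientation"]).as_matrix()
print(s["ee_pos"],s["q"].round(2),np.degrees(np.arctan2(*Rm[1::-1,0])))
e={"s":s};fs=[]
for n,x,y in(("scene",130,70),("side",230,70)):
    c=cams.read_camera(n);e[n]=c
    f=c["frame"][y:y+140,x:x+100];f=cv2.resize(f,(400,560))
    for i in range(0,100,20): cv2.putText(f,str(x+i),(i*4,8),0,.3,(0,0,255));cv2.line(f,(i*4,8),(i*4,14),(0,0,255))
    for j in range(0,140,20): cv2.putText(f,str(y+j),(0,j*4+4),0,.3,(255,0,0));cv2.line(f,(18,j*4),(24,j*4),(255,0,0))
    fs.append(f)
pickle.dump(e,open("e.pkl","wb"))
cv2.imwrite("pics/h.png",np.hstack(fs))
```

```text
[ 546.12915463 -155.69910474  311.66297497] [ 0.48  0.28 -0.31  1.7   0.09  1.18 -1.85] -23.94495564596382
```

View pics/h.png

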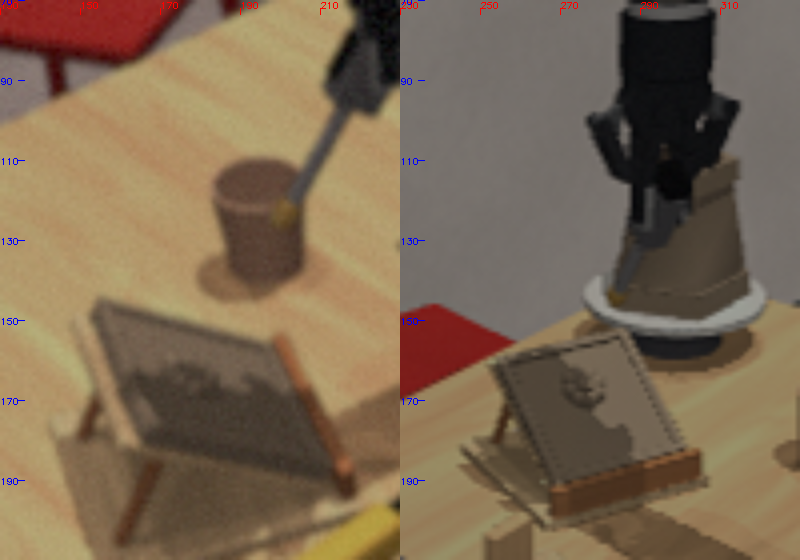

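Run:
```python
from h import *
import pickle
np.set_printoptions(precision=1,suppress=True)
e=pickle.load(open("e.pkl","rb"));a,b,s=e["scene"],e["side"],e["s"]
Rm=R.from_quat(s["orientation"]).as_matrix();g=s["ee_pos"]-19*Rm[:,2]
T=tri(a,(199.5,125),b,(282.5,145));L=tri(a,(216.2,97.5),b,(290,131));print("tip",T,"lance",L,"grip",g)
for A,B in((g,T),(L,T)):
    v=A-B;print(np.linalg.norm(v),"tilt",np.degrees(np.arccos(v[2]/np.linalg.norm(v))),"az",np.degrees(np.arctan2(v[1],v[0])))
t=np.radians(35);w=np.array([*(-np.sin(t)*Rm[:2,0]),np.cos(t)]);P=g-137.5*w
print("pred tip",P,proj(a,P),proj(b,P))
for ps,pd in(((178,163.7),(275.5,166.3)),((178,164),(275.7,167))):
    r=tri(a,ps,b,pd);print("ros",r,proj(a,r),proj(b,r),"axis lat miss",(r-P)-w*((r-P)@w),(r-P)@w,"goal TCP delta",r+100*w-P)
```

```text
tip [ 616.9 -186.8  215.5] lance [ 568.5 -164.7  287.8] grip [ 546.1 -155.7  330.7]
138.65368769580112 tilt 33.859098068148384 az 156.30173767747357
89.69148054256182 tilt 36.30917146700599 az 155.46823194916394
pred tip [ 618.2 -187.7  218. ] [198.8 124.5] [282.4 144.1]
ros [ 680.4 -226.6   94.1] [177.9 163.4] [275.4 166.5] axis lat miss [-12.9  -5.6  -6.6] -143.17144457495482 goal TCP delta [  9.8 -15.6 -42. ]
ros [ 679.8 -227.7   91.3] [177.9 163.8] [275.6 167.1] axis lat miss [-14.6  -6.1  -7.6] -145.47101149527492 goal TCP delta [  9.2 -16.7 -44.9]
```

servo_tool(moves=[[[0.006, -0.01, -0.02], 0, -1], [[0.012, -0.02, -0.04], 0, -1], [[0.0127, -0.0205, -0.055], 0, -1], [[0.0127, -0.0205, -0.055], 0, -1], [[0.0127, -0.0205, -0.055], 0, -1]])

```text
time: 10.18
ee_pos: [555.8, -172.0, 270.3]
orientation: [0.978, -0.209, 0.0, -0.0]
ft_force: [0.7, 0.1, -2.6]
grip_width: 0.299
grip_force: 60.0
```

servo_tool(moves=[[[0, 0, 0], 0, -1], [[0, 0, 0], 0, -1], [[0, 0, 0], 0, -1], [[0, 0, 0], 0, -1]])

```text
time: 10.68
ee_pos: [555.6, -172.2, 270.2]
orientation: [0.978, -0.209, 0.0, 0.0]
ft_force: [-0.5, -0.7, -2.1]
grip_width: 0.297
grip_force: 60.0
```

Run:
```python
from h import *
np.set_printoptions(precision=1,suppress=True)
s=robot.read_state();Rm=R.from_quat(s["orientation"]).as_matrix();g=s["ee_pos"]-19*Rm[:,2]
t=np.radians(35);w=np.array([*(-np.sin(t)*Rm[:2,0]),np.cos(t)]);P=g-137.5*w
r=np.array([679.5,-226,94.5]);print(s["ee_pos"],P,(r-P)@w,(r-P)-w*((r-P)@w),np.abs(s["joint_vel"]).max()*1000)
fs=[]
for n,x,y in(("scene",130,70),("side",230,70)):
    c=cams.read_camera(n)
    print(n,proj(c,P),proj(c,r),proj(c,g-50*w))
    f=c["frame"][y:y+140,x:x+100];f=cv2.resize(f,(400,560))
    for X,k in((P,(0,0,255)),(r,(0,255,0))):
        p=(proj(c,X)-[x,y])*4; cv2.circle(f,tuple(int(v) for v in p),3,k,-1)
    fs.append(f)
cv2.imwrite("pics/f.png",np.hstack(fs))
```

```text
[ 555.6 -172.2  270.2] [ 627.5 -204.5  176.6] -99.50939015523306 [-0.1  1.8 -0.6] 2.50619683327896
scene [193.9 135.6] [178.3 163.2] [209.1 110.1]
side [283.  152.4] [275.4 166.5] [290.2 138.8]
```

View pics/f.png

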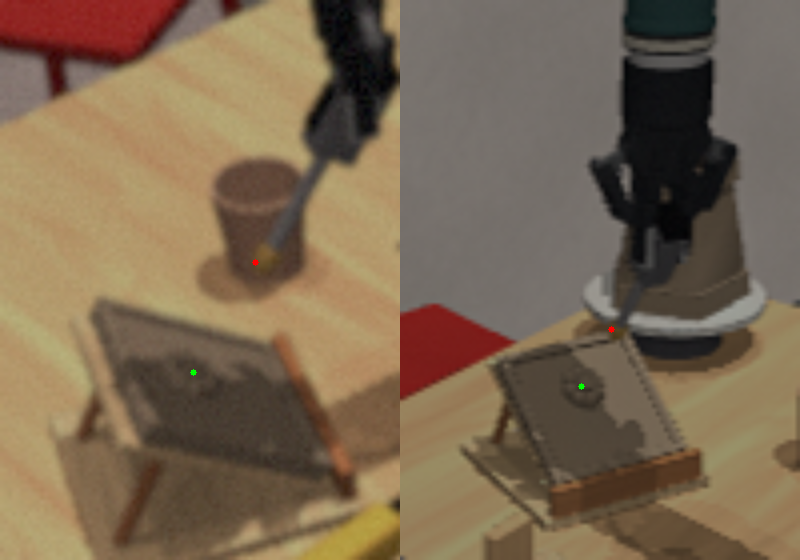

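The picture shows the nozzle tip at scene crop (260,262) and side crop (612,331). Extended, the lance line passes through the rosette in both views, so I hand in.

```bash
python3 -c "
from plant import ticket
print(ticket.sign_off())"
```

```text
the job is handed in; nothing more can be done
None
```

The job is handed in at about 10.7 s. The wand was drawn straight up out of the rack, tipped about 35° by pressing its lance on the rack's end, and is held with the nozzle about 100 mm from the rosette. By my measurements its spray axis is about 2 mm off the rosette's centre and nearly square to the tile, but the sign-off gave no verdict.

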